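# Level and lock the tilt-top stand, then lay out the frames

## Robot

A 6-joint arm with a two-finger parallel gripper is mounted at the origin on the work surface. World frame = base frame: x ahead of the robot, y to its left, z up, the work surface at z = 0. Lengths are in m, angles in rad, forces in N, time in s.
With the tool pointing down it reaches from about 0.25 to 0.775 m from the base axis. Payload 4 kg.
Tool frame: the origin (TCP) lies between the finger pads; the fingertips stand 25 mm ahead of it and the grasp point (between the pads) lies 6 mm ahead of it (robot.tip_reach is the z of the fingertips in the tool frame, in m); z points along the fingers, y is the line along which they close (so a half turn about z gives the same grasp; the last joint's range is limited). The gripper opens to 94 mm and grips with 3 to 60 N. Pads are 16 mm wide; open, the fingers measure 119 mm over their backs; the gripper's body (75 mm by 177 mm) begins 78 mm behind the grasp point.
Start: joints at [-1.417, 0.087, 1.371, -0, 1.684, -0.103], TCP at [0.14, -0.532, 0.231] pointing down, gripper open.
Joint ranges: [-3.1, 3.1], [-0.76, 2.03], [0.27, 2.55], [-1.08, 4.22], [0.17, 2.65], [-2.57, 2.57]. Speed limits (rad/s): [2.79, 2.79, 3.14, 3.14, 3.14, 3.14].

## Interface

Orientations are given as [roll, pitch, yaw] about the fixed x, y, z axes, in that order (R = Rz(yaw) Ry(pitch) Rx(roll)).
In Python, from bench import robot gives the robot as it stands. The module is installed in compiled form; this text tells all that it offers.
- The arm moves only by the shell command python3 -m handwheel 'ROWS'. ROWS is JSON, a list of rows, each a list of 3 entries, a list of its own where there are three numbers: the turn, a rotation vector about the world's x, y, z in units of 90 degrees (1.0 is 90 degrees), then the shift along the world's x, y, z in units of 0.05 m (1.0 is 0.05 m), then the closure, from 0 (fully open) to 1 (shut). A call has 1 to 5 rows; each row shifts and turns the commanded pose from where the row before left it; what a row does not reach is not made up. A row lasts 1/10 s, in which the tool goes at most 50 mm and 8.59 degrees, less where a joint would pass 70% of its speed; a pose out of reach is approached as far as the arm can. A call with a number of a shift or a turn outside -1 to 1 is refused whole. A call with a gripper value outside its range is refused whole. The fingers move at their own pace and stop on an object; the grip force is fixed at half the most. Time passes only in rows, so rows that do not move let the fingers close. It gives the time, the measured TCP pose, the force, the opening and the grip force at its end, in the units of the state.
- robot.get_obs(): the state, without advancing time (a new reading comes with each control period).
- robot.snapshot(name): name is "side" or "top"; returns (picture, depth): 420x560x3 uint8, red, green, blue; 420x560 float32, m along the optical axis (not along the pixel's ray), 0 where there is no reading.
- robot.calibration(name): a dict with "mtx" (3x3 intrinsics, pixels), "D" ([k1, k2, p1, p2, k3] as OpenCV has them; the pictures are not rectified), "extrinsics" (4x4, takes a point from camera to world coordinates). Camera axes: x right, y down, z forward; pixel columns grow to the right and rows downward; lengths in m; the calibration is good to about 2 mm. A picture is of the moment at which its call begins. calibration takes no time and is no camera call.
- robot.close_job(): hands the job in; it is judged then, once.
Trained networks look in the newest picture that a camera, given by its name, has taken for a name from the list of things; names that differ only in an ending like _2 or _b are one class to them, and where a whole thing is asked for, a point or a joint stands for the part that bears it (a point fixed in the world has none). Each returns a list of dicts, best first, with "p" (0 to 1); they miss things now and then, are a little off and sometimes report something else, mostly with a low value. They report only what shows in the picture. A call takes as long as a camera call. They do not tell look-alikes from the thing itself.
- robot.boxes_of(query, camera): "bbox" ([left, top, right, bottom] in pixels, round what is visible of it).
The state is a dict: "time": time; "joint_positions": joint angles; "qvel": joint speeds; "joint_torque": joint torques, N m; "tool_pos": TCP position; "ee_rot": TCP orientation; "wrist_force": force on the tool from outside, world axes, zero at the start; "wrist_torque": the same for the moment, N m; "width": finger opening in m; "finger_force": force on a finger pad.
Only numpy, scipy, OpenCV 4.12 (cv2) and the standard library are available. Lean on these libraries where they do the work, as an engineer would, in place of code of your own. Each camera call takes 0.05 s, during which the arm holds its last target. There are 200 camera calls.

## Task

Get the tilt-top assembly stand ready: pull the spring bolt at its side out and turn the handle into the rest notch so that the bolt stays out, push the tilted top down until it lies level and its roller catch holds it, then turn the handle back and let the bolt spring home so that the top is locked. After that, lay every square plywood frame with a round hole flat on the level top, side by side, not overlapping and not sticking out over its edges. Leave the solid square without a hole and everything else on the bench where it is.

Things in the scene. Friction and masses are not known exactly. Their poses are not given: they have to be found in the camera images.
- stand: tilt-top assembly stand, fixed: plywood base 280 x 270 mm, hinged top above it, spring bolt at its +y side. Origin: centre of the base's underside, on the bench; x points from the hinge side to the rising side, y to the bolt's side, z up. Bracket and barrel (46 mm across) of the bolt reach from y = 154 to 218 mm at x = 10, z = 97 mm. Under the top: two posts and the roller catch
- tilt_top (a joint): tilt of the top, rad: 0 = level (stop), 0.436 = fully up (start; its spring holds it up). The bolt locks it at both ends. Pushed down at the far edge it takes 2 N at first, then 4 N; about 16 mm short of level it meets the roller catch, which takes about 12 N to pass, then snaps in and holds it level by itself (an upward pull of 5 N frees it)
- top_hinge (a point): middle of the top's hinge line (along y; stand frame x = -130, z = 130 mm), on the side nearest the robot. x points along the board to its far edge, z square to it. Board: x 0 to 260, y -135 to 135, z 0 to 15 mm, so its face is 145 mm above the bench when level; a lip 12 mm wide and 12 mm high runs along the hinged edge
- bolt (a joint): how far the spring bolt is out, m, along the stand's +y: 0 = home (pin through the top's steel quadrant), 0.026 = end of travel; it pulls back with 4 N at 0, 8 N at the end. The handle can turn only when it is out beyond 0.018; resting in the notch it stays at about 0.013, the pin clear of the quadrant
- bolt_turn (a joint): turn of the bolt's handle about the bolt's axis, rad: 0 = upright, over its slot (a stop); grows as the handle swings towards the stand's -x (towards the robot), to a stop at 1.40. The rest notch holds it from 1.2 to 1.4. Turns easily (0.03 N m)
- handle_grip (a point): point on the bolt's handle 60 mm from the bolt's axis. The handle is a round bar square to the axis: black grip 12 mm thick from 34 to 84 mm from the axis, steel, 10 mm, below; upright at the start, free on both sides along y. z points outwards along the handle, y along the bolt's axis away from the stand
- bolt_axis (a point): fixed point on the bolt's axis, where the handle stands when the bolt is home (stand frame: 10, 205, 97 mm); axes as the stand's
- top_edge (a point): point on the top's upper face, mid-width, 235 mm from the hinge line and 25 mm short of the far edge, above the roller catch: a good place to push. x away from the hinge along the face, z square to it
- top_mid (a point): point on the top's upper face, the middle of the clear area behind the lip (248 mm along x by 270 mm along y), 136 mm from the hinge line. x away from the hinge, y along it, z square to the face
- frame_1: square birch-plywood frame, 100 x 100 x 15 mm, with a round hole 60 mm across through its middle, so its rim is 20 mm wide at the middle of each side; 75 g; lies flat on the bench at the start. Origin: centre of its underside; z up, x and y along its sides. Three or all four of the frames are there (None if absent)
- frame_2: another such frame, like frame_1
- frame_3: another such frame, like frame_1
- frame_4: another such frame, like frame_1
- blank: solid plywood square 100 x 100 x 15 mm WITHOUT a hole, lying flat; not part of the job. Origin: centre of the underside
- disc: cut-out plywood disc, 58 mm across, 15 mm thick, lying flat; bystander. Origin: centre of the underside
- tape: roll of yellow tape lying flat, 90 mm across, 25 mm high; bystander. Origin: centre of the underside
- clamp: steel bar clamp with a red handle lying flat, 260 mm long along its x, about 35 mm high; bystander. Origin: under the middle of the bar
- glue: white glue bottle standing up, 60 mm across, 170 mm high; bystander. Origin: centre of the underside
There are look-alikes about, which are no part of the job. Leave any green or pink look-alike of the frame_3 alone.

How it is judged:
On the way, in this order (a step that is already met when the one before it is completed fails the run):
1. the bolt is pulled out and its handle rests in the notch by itself, fingers off (value of joint bolt between 0.01 and 0.016 m and value of joint bolt_turn above 1.1 rad and contact force between the fingers and anything else below 0.3 N), for 0.3 s.
2. the top is down level and held by its catch, fingers off, bolt still out (value of joint tilt_top below 0.03 rad and value of joint bolt above 0.01 m and contact force between the fingers and anything else below 0.3 N), for 0.3 s.
3. the bolt has sprung home with its handle upright and locks the level top, fingers off (value of joint tilt_top below 0.03 rad and value of joint bolt below 0.003 m and value of joint bolt_turn below 0.2 rad and contact force between the fingers and anything else below 0.3 N), for 0.3 s.
4. every frame lies flat on the level top (x of frame_1 in the frame of top_mid between -0.08 and 0.08 m and y of frame_1 in the frame of top_mid between -0.09 and 0.09 m and z of frame_1 in the frame of top_mid between -0.005 and 0.006 m and angle between each of frame_1, frame_2, frame_3, frame_4's own z axis and vertical below 0.1 rad and x of frame_2 in the frame of top_mid between -0.08 and 0.08 m and y of frame_2 in the frame of top_mid between -0.09 and 0.09 m and z of frame_2 in the frame of top_mid between -0.005 and 0.006 m and x of frame_3 in the frame of top_mid between -0.08 and 0.08 m and y of frame_3 in the frame of top_mid between -0.09 and 0.09 m and z of frame_3 in the frame of top_mid between -0.005 and 0.006 m and x of frame_4 in the frame of top_mid between -0.08 and 0.08 m and y of frame_4 in the frame of top_mid between -0.09 and 0.09 m and z of frame_4 in the frame of top_mid between -0.005 and 0.006 m), for 0.2 s.
At the end, for the whole second after the job is handed in: Top level (0.03 rad), bolt home (3 mm), handle upright (0.2 rad); every frame present lies at rest flat on the top (6 mm, 0.1 rad), its centre within 80 mm in x and 90 mm in y of the middle of the clear area, so none overhangs by over 6 mm (all of step 4 and value of joint tilt_top below 0.03 rad and value of joint bolt below 0.003 m and value of joint bolt_turn below 0.2 rad and linear speed of each of frame_1, frame_2, frame_3, frame_4 below 0.02 m/s); the robot touches nothing.
It fails at once if the solid square is moved more than 60 mm or tipped (distance of blank from where it was at the start of the episode above 0.06 m or angle between blank's own z axis and vertical above 0.5 rad).
It fails at once if another bystander is moved more than 60 mm or tipped over (distance of any of disc, tape, clamp, glue from where it was at the start of the episode above 0.06 m or angle between any of disc, tape, clamp, glue's own z axis and vertical above 0.5 rad).
Of frame_1, frame_2, frame_3, frame_4 only 3 to 4 are there at a start; the rules pass over those that are not, and their reading is None.
At some moment in a run one of frame_1, frame_2, frame_3, frame_4 may be knocked a few centimetres aside while the robot is not near it.
Once in a run the grip may slacken for a moment while it holds something.
It also fails if it takes over 210 s, if anything falls off the work surface, if the arm or the gripper's body presses on something with over 40 N, if the wrist force passes 120 N, or if a joint passes its speed limit or range.

## Working session

There is one attempt and no reset: what is moved stays moved. The work goes in short steps, Python scripts to look and compute and a shell command to move; the robot and the scene stay as the last step left them, time stands still between calls to the robot, and variables do not carry over. Pictures are saved under pics/ and viewed, at most 14 in all, crops included, and the job is handed in when it is done.

```bash
mkdir -p pics; ls
cat > h.py <<'E'
import numpy as np, cv2
from bench import robot
def snap(cam,name=None):
    im,d=robot.snapshot(cam)
    if name: cv2.imwrite(f'pics/{name}.png',cv2.cvtColor(im,cv2.COLOR_RGB2BGR))
    return im,d
def cloud(cam,d):
    c=robot.calibration(cam); K=np.array(c['mtx'],float); D=np.array(c['D'],float); T=np.array(c['extrinsics'])
    v,u=np.mgrid[:d.shape[0],:d.shape[1]]
    p=cv2.undistortPoints(np.stack([u.ravel(),v.ravel()],1).astype(np.float32)[:,None],K,D)[:,0]
    P=np.c_[p,np.ones(len(p))]*d.ravel()[:,None]
    W=(P@T[:3,:3].T+T[:3,3]).reshape(*d.shape,3); W[d==0]=np.nan
    return W
E
python3 - <<'E'
from h import *
for c in ('top','side'):
    im,d=snap(c,c+'0'); np.save(c+'.npy',cloud(c,d))
    print(c,np.array(robot.calibration(c)['extrinsics']).round(3).tolist())
    for q in ['stand','tilt_top','bolt_turn','frame_1','blank','disc','tape','clamp','glue']:
        print(q,[(np.round(b['bbox']).astype(int).tolist(),round(b['p'],2)) for b in robot.boxes_of(q,c)])
print(robot.get_obs())
E
```

```text
pics
top [[-0.004, -0.994, 0.112, 0.434], [-1.0, 0.003, -0.009, -0.014], [0.009, -0.112, -0.994, 1.176], [0.0, 0.0, 0.0, 1.0]]
stand [([187, 163, 336, 276], 0.59), ([190, 204, 198, 211], 0.27)]
tilt_top [([216, 164, 339, 277], 0.84)]
bolt_turn [([190, 198, 198, 209], 0.42)]
frame_1 [([356, 244, 395, 280], 0.93), ([103, 201, 144, 239], 0.8), ([179, 292, 233, 342], 0.78), ([386, 301, 429, 340], 0.76), ([359, 192, 396, 228], 0.62)]
blank [([412, 225, 458, 271], 0.59)]
disc [([414, 175, 439, 194], 0.79), ([123, 107, 221, 171], 0.48), ([189, 204, 197, 210], 0.46)]
tape [([312, 272, 342, 306], 0.61)]
clamp [([293, 115, 319, 152], 0.68), ([123, 108, 221, 171], 0.56), ([214, 159, 333, 276], 0.18)]
glue [([294, 115, 319, 150], 0.9)]
side [[-0.876, -0.245, 0.416, -0.119], [-0.482, 0.399, -0.78, 1.189], [0.025, -0.884, -0.467, 0.86], [0.0, 0.0, 0.0, 1.0]]
stand [([211, 160, 330, 283], 0.98)]
tilt_top [([219, 158, 331, 242], 0.98), ([216, 172, 234, 223], 0.65), ([161, 303, 213, 342], 0.64)]
bolt_turn [([224, 226, 231, 256], 0.59)]
frame_1 [([326, 211, 360, 232], 0.74), ([160, 305, 216, 342], 0.7
[... 230 characters left out ...]
joint_positions': array([-1.41707275e+00,  8.71945525e-02,  1.37071452e+00, -2.19417443e-05,
        1.68359852e+00, -1.03136258e-01]), 'qvel': array([ 4.25255517e-05,  1.45817368e-03,  1.27881637e-03, -1.55310172e-03,
        5.13567399e-04, -2.17477788e-03]), 'joint_torque': array([-1.94155415e-03, -3.40050781e+01, -3.02605748e+01,  7.17792520e-02,
        2.36730301e-02,  5.56062673e-06]), 'tool_pos': array([ 0.13969547, -0.531974  ,  0.23050148]), 'ee_rot': array([3.14151029e+00, 3.04438183e-05, 2.56857366e-01]), 'wrist_force': array([ 0.14384998,  0.48854804, -0.96928332]), 'wrist_torque': array([ 0.02896878,  0.00012172, -0.05086116]), 'finger_force': 0.0, 'width': 0.09362498427303005}
```

Run:
```python
import cv2
im=cv2.imread('pics/top0.png')[90:360,90:475]
cv2.imwrite('pics/top0c.png',cv2.resize(im,None,fx=2,fy=2,interpolation=cv2.INTER_CUBIC))
im=cv2.imread('pics/side0.png')[140:350,100:380]
cv2.imwrite('pics/side0c.png',cv2.resize(im,None,fx=2.8,fy=2.8,interpolation=cv2.INTER_CUBIC))
```

```text
(no output)
```

View pics/top0c.png

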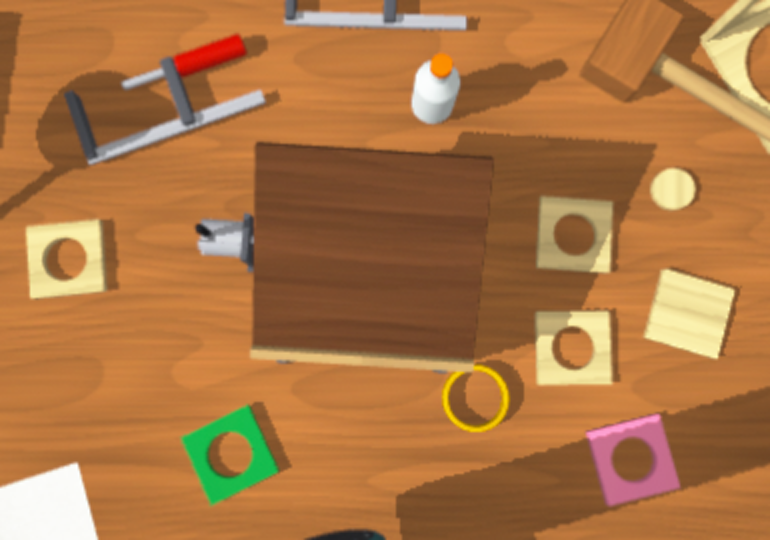

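View pics/side0c.png

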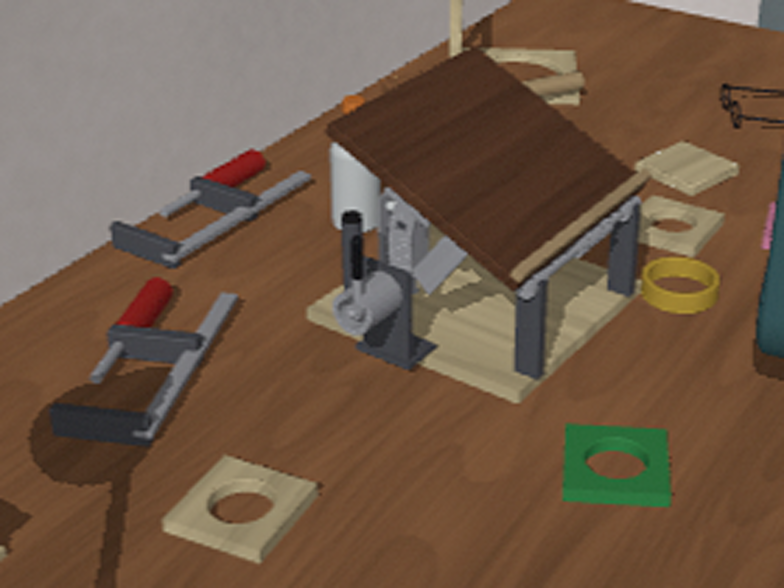

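The top view shows the stand with its top up at px (215–335, 163–275) and the bolt handle at (192, 205). Pale frames with a hole are at (123,220), (377,207) and (376,263). Possible confusions:
- green frame (205,317) and pink frame (407,320)
- solid blank (435,247) and disc (427,184)
- tape (328,289)
- a beige piece at (460,125), which I'll check in the full view.

```bash
cat > fr.py <<'E'
from h import *
def frames(im,W,rois,zlo=0.007,zhi=0.024):
    out=[]
    for (l,t,r,b) in rois:
        sub=np.zeros(im.shape[:2],bool); sub[t-4:b+5,l-4:r+5]=True
        m=sub&(W[...,2]>zlo)&(W[...,2]<zhi)
        P=W[m]
        (c,s,a)=cv2.minAreaRect((P[:,:2]*1000).astype(np.float32))
        out.append((np.round(c,1),np.round(s,1),round(a,1),round(np.median(P[:,2])*1000,1),len(P)))
    return out
E
python3 - <<'E'
from fr import *
im=cv2.cvtColor(cv2.imread('pics/top0.png'),cv2.COLOR_BGR2RGB); W=np.load('top.npy')
for o in frames(im,W,[[103,201,144,239],[359,189,396,228],[356,244,395,280],[412,225,458,271],[386,301,429,340]]): print(o)
# board
m=np.zeros(im.shape[:2],bool); m[165:265,222:330]=True
m&=(W[...,2]>.13)
P=W[m]; c=P.mean(0); n=np.linalg.svd(P-c,full_matrices=False)[2][2]; n*=np.sign(n[2]); print('board',c,n,np.degrees(np.arccos(n[2])))
m=np.zeros(im.shape[:2],bool); m[155:285,205:345]=True; m&=(W[...,2]>.12)&(abs((W-c)@n)<.006)
print(cv2.minAreaRect((W[m][:,:2]*1000).astype(np.float32)), np.round(W[265,220:335:10],3).tolist())
# bolt
for v,u in [(205,193),(204,192),(207,194),(209,200),(209,205),(209,210),(203,190),(206,198),(212,200),(200,192)]: print((v,u),W[v,u].round(4))
Ws=np.load('side.npy')
for v in range(210,258,3): print(v,[ (u,Ws[v,u].round(3).tolist()) for u in (225,227,229)])
E
```

```text
(array([565.2, 412.5]), array([106.2, 102. ]), 5.8, np.float64(13.9), 970)
(array([ 599.6, -299. ]), array([100.4, 110.8]), 85.2, np.float64(14.3), 930)
(array([ 436.6, -295.3]), array([107.5,  96.3]), 89.9, np.float64(14.3), 949)
(array([ 483.9, -454.3]), array([102.6, 101.2]), 73.2, np.float64(14.6), 1356)
(array([ 285.7, -368.8]), array([102., 104.]), 13.5, np.float64(14.7), 1057)
board [ 0.54886305 -0.012758    0.20285105] [-0.42052975  0.02810238  0.90684342] 24.92728348259826
((543.223876953125, -9.626235961914062), (270.817626953125, 231.4956512451172), 86.23857879638672) [[0.434, 0.12, 0.158], [0.434, 0.096, 0.157], [0.434, 0.072, 0.157], [0.434, 0.049, 0.15], [0.434, 0.024, 0.148], [0.433, -0.0, 0.148], [0.433, -0.024, 0.152], [0.433, -0.049, 0.149], [0.433, -0.073, 0.154], [0.433, -0.098, 0.15], [0.433, -0.122, 0.153], [0.433, -0.166, 0.001]]
(205, 193) [0.5797 0.187  0.1626]
(204, 192) [0.5803 0.187  0.1753]
(207, 194) [0.5771 0.1879 0.1453]
(209, 200) [0.5758 0.178  0.1177]
(209, 205) [0.5751 0.1645 0.1226]
(209, 210) [0.5758 0.1527 0.1173]
(203, 190) [0.5818 0.1906 0.181
[... 902 characters left out ...]
579, 0.195, 0.151]), (229, [0.574, 0.192, 0.151])]
237 [(225, [nan, nan, nan]), (227, [0.575, 0.201, 0.146]), (229, [0.573, 0.194, 0.143])]
240 [(225, [0.658, 0.093, 0.055]), (227, [0.576, 0.2, 0.136]), (229, [0.573, 0.194, 0.133])]
243 [(225, [0.588, 0.192, 0.118]), (227, [0.575, 0.202, 0.127]), (229, [0.576, 0.191, 0.121])]
246 [(225, [0.596, 0.182, 0.1]), (227, [0.577, 0.199, 0.115]), (229, [0.57, 0.2, 0.117])]
249 [(225, [0.58, 0.205, 0.107]), (227, [0.578, 0.198, 0.104]), (229, [0.565, 0.208, 0.114])]
252 [(225, [0.582, 0.203, 0.095]), (227, [0.572, 0.208, 0.101]), (229, [0.573, 0.197, 0.095])]
255 [(225, [0.583, 0.201, 0.084]), (227, [0.583, 0.192, 0.08]), (229, [0.576, 0.192, 0.081])]
```

View pics/top0.png

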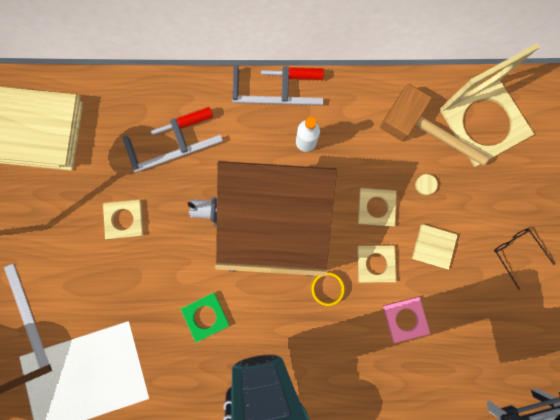

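The full view shows a big hinged beige piece at (490,120) that is clearly larger than a frame. So there are three frames: (123,220), (377,207) and (376,263). The two coloured look-alikes and the blank stay put. The crop above confirms all three have round holes and plain wood colour.

Next I move above the bolt handle.

```bash
M="python3 -m handwheel"
$M '[[[0,0,0],[0,0,1],0],[[0,0,0],[0,0,1],0],[[0,0,0],[0,0,1],0],[[0,0,-0.05],[0.44,0.72,0],0],[[0,0,-0.05],[0.44,0.72,0],0]]' | tail -3
$M '[[[0,0,-0.05],[0.44,0.72,0],0],[[0,0,-0.05],[0.44,0.72,0],0],[[0,0,0],[0.44,0.72,0],0],[[0,0,0],[0.44,0.72,0],0],[[0,0,0],[0.44,0.72,0],0]]' | tail -3
$M '[[[0,0,0],[0.44,0.72,0],0],[[0,0,0],[0.44,0.72,0],0],[[0,0,0],[0.44,0.72,0],0],[[0,0,0],[0.44,0.72,0],0],[[0,0,0],[0.44,0.72,0],0]]' | tail -3
$M '[[[0,0,0],[0.44,0.72,0],0],[[0,0,0],[0.44,0.72,0],0],[[0,0,0],[0.44,0.72,0],0],[[0,0,0],[0.44,0.72,0],0],[[0,0,0],[0.44,0.72,0],0]]' | tail -3
```

```text
wrist_force: [1.0, 0.5, -0.4]
width: 0.0941
finger_force: 0.0
wrist_force: [1.4, 0.3, -0.3]
width: 0.0942
finger_force: 0.0
wrist_force: [-0.0, -0.3, 0.2]
width: 0.0939
finger_force: 0.0
wrist_force: [0.9, 0.0, 0.0]
width: 0.0941
finger_force: 0.0
```

```bash
M="python3 -m handwheel"
$M '[[[0,0,0],[0,0,0],0],[[0,0,0],[0,0,0],0]]'
```

```text
time: 3.2
tool_pos: [0.5138, 0.0806, 0.3799]
ee_rot: [3.141, 0.002, -0.056]
wrist_force: [-0.7, -0.5, -0.2]
width: 0.0938
finger_force: 0.0
```

```bash
M="python3 -m handwheel"
$M '[[[0,0,-0.007],[0.45,0.73,0],0],[[0,0,0],[0.45,0.73,0],0],[[0,0,0],[0.44,0.72,0],0],[[0,0,0],[0,0,0],0],[[0,0,0],[0,0,0],0]]'
python3 - <<'E'
from h import *
W=None
for c in ('top','side'):
    im,d=snap(c,c+'1'); W=cloud(c,d)
    if c=='side':
        # handle cluster in 3-D
        m=(abs(W[...,0]-.58)<.03)&(abs(W[...,1]-.19)<.03)&(W[...,2]>.135)&(W[...,2]<.19)
        P=W[m]; print(len(P),np.median(P,0),P.min(0),P.max(0))
im=cv2.imread('pics/side1.png')[110:290,150:390]; cv2.imwrite('pics/side1c.png',cv2.resize(im,None,fx=3,fy=3,interpolation=cv2.INTER_CUBIC))
E
```

```text
time: 3.7
tool_pos: [0.5807, 0.188, 0.3801]
ee_rot: [3.14, 0.001, -0.069]
wrist_force: [0.2, 0.1, -0.1]
width: 0.0941
finger_force: 0.0
66 [0.57621985 0.19633619 0.16154901] [0.57149014 0.18642235 0.13546352] [0.58539985 0.20373774 0.18201165]
```

View pics/side1c.png

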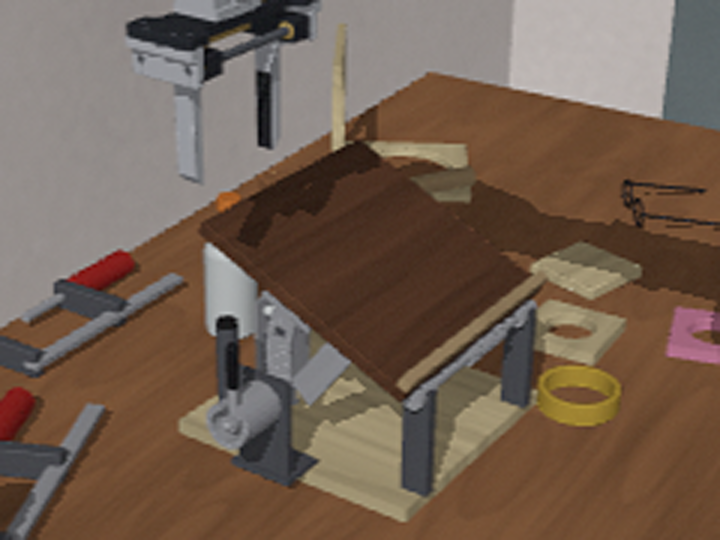

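```bash
M="python3 -m handwheel"
$M '[[[0,0,0],[0,0.06,-0.8],0],[[0,0,0],[0,0,-0.8],0],[[0,0,0],[0,0,-0.8],0],[[0,0,0],[0,0,-0.8],0],[[0,0,0],[0,0,-0.6],0]]'
$M '[[[0,0,0],[0,0,-0.35],0],[[0,0,0],[0,0,0],0],[[0,0,0],[0,0,0],1],[[0,0,0],[0,0,0],1],[[0,0,0],[0,0,0],1]]'
$M '[[[0,0,0],[0,0,0],1],[[0,0,0],[0,0,0],1],[[0,0,0],[0,0,0],1]]'
```

```text
time: 4.3
tool_pos: [0.5793, 0.1899, 0.1892]
ee_rot: [3.141, 0.001, -0.071]
wrist_force: [-0.1, 0.2, 0.1]
width: 0.0938
finger_force: 0.0
time: 4.8
tool_pos: [0.5816, 0.1919, 0.1755]
ee_rot: [-3.141, -0.004, -0.069]
wrist_force: [0.0, 0.0, 0.4]
width: 0.0734
finger_force: 0.0
time: 5.1
tool_pos: [0.5808, 0.1921, 0.1732]
ee_rot: [3.142, -0.0, -0.068]
wrist_force: [0.9, 0.2, 0.5]
width: 0.0493
finger_force: 0.0
```

```bash
M="python3 -m handwheel"
$M '[[[0,0,0],[0,0,0],1],[[0,0,0],[0,0,0],1],[[0,0,0],[0,0,0],1],[[0,0,0],[0,0,0],1],[[0,0,0],[0,0,0],1]]'
$M '[[[0,0,0],[0,0,0],1],[[0,0,0],[0,0,0],1]]'
```

```text
time: 5.6
tool_pos: [0.5807, 0.1934, 0.173]
ee_rot: [-3.139, -0.0, -0.068]
wrist_force: [1.1, 2.8, 0.3]
width: 0.0114
finger_force: 30.0
time: 5.8
tool_pos: [0.5807, 0.1932, 0.1729]
ee_rot: [-3.139, -0.0, -0.067]
wrist_force: [-0.0, 4.6, -1.4]
width: 0.0111
finger_force: 30.0
```

```bash
M="python3 -m handwheel"
$M '[[[0,0,0],[0.01,0.15,0],1],[[0,0,0],[0.01,0.15,0],1],[[0,0,0],[0.01,0.15,0],1],[[0,0,0],[0,0.03,0],1],[[0,0,0],[0,0,0],1]]'
```

```text
time: 6.3
tool_pos: [0.5821, 0.2128, 0.1729]
ee_rot: [3.134, 0.001, -0.07]
wrist_force: [-0.8, -6.2, 0.7]
width: 0.0113
finger_force: 30.0
```

```bash
M="python3 -m handwheel"
$M '[[[0,0,0],[0,0.08,0],1],[[0,0,0],[0,0.05,0],1],[[0,0,0],[0,0,0],1],[[0,0,0],[0,0,0],1]]'
```

```text
time: 6.7
tool_pos: [0.5824, 0.2185, 0.173]
ee_rot: [3.133, 0.0, -0.071]
wrist_force: [-0.8, -7.3, 1.6]
width: 0.0114
finger_force: 30.0
```

```bash
M="python3 -m handwheel"
$M '[[[0,0,0],[-0.18,0.01,-0.01],1],[[0,0,0],[-0.18,0.01,-0.04],1],[[0,0,0],[-0.17,0.01,-0.06],1],[[0,0,0],[-0.17,0.01,-0.08],1],[[0,0,0],[0,0,0],1]]'
```

```text
time: 7.2
tool_pos: [0.5474, 0.2207, 0.165]
ee_rot: [3.134, -0.002, -0.071]
wrist_force: [-1.5, -7.6, 4.9]
width: 0.0113
finger_force: 30.0
```

Swinging smoothly, so I continue.

```bash
M="python3 -m handwheel"
$M '[[[0,0,0],[-0.15,0.01,-0.1],1],[[0,0,0],[-0.14,0.01,-0.12],1],[[0,0,0],[-0.12,0.01,-0.14],1],[[0,0,0],[-0.1,0.01,-0.15],1],[[0,0,0],[0,0,0],1]]'
$M '[[[0,0,0],[-0.08,0.01,-0.16],1],[[0,0,0],[-0.06,0.01,-0.17],1],[[0,0,0],[-0.01,0,-0.06],1],[[0,0,0],[0,0,0],1]]'
```

```text
time: 7.7
tool_pos: [0.5198, 0.2229, 0.1377]
ee_rot: [3.133, 0.004, -0.07]
wrist_force: [-4.8, -8.0, 3.9]
width: 0.0105
finger_force: 30.0
time: 8.1
tool_pos: [0.5122, 0.2239, 0.1177]
ee_rot: [3.133, 0.005, -0.07]
wrist_force: [-5.1, -7.6, 3.4]
width: 0.0108
finger_force: 30.0
```

```bash
M="python3 -m handwheel"
$M '[[[0,0,0],[0,-0.08,0],1],[[0,0,0],[0,-0.07,0],1],[[0,0,0],[0,0,0],1],[[0,0,0],[0,0,0],0],[[0,0,0],[0,0,0],0]]'
$M '[[[0,0,0],[0,0,0],0],[[0,0,0],[0,0,0],0],[[0,0,0],[0,0,0],0],[[0,0,0],[0,0,0],0]]'
```

```text
time: 8.6
tool_pos: [0.5126, 0.2173, 0.1179]
ee_rot: [3.135, 0.004, -0.069]
wrist_force: [-2.1, -4.8, 1.8]
width: 0.0238
finger_force: 1.8
time: 9.0
tool_pos: [0.5144, 0.2202, 0.1187]
ee_rot: [3.142, -0.0, -0.068]
wrist_force: [0.1, 1.2, -0.3]
width: 0.0557
finger_force: 0.0
```

```bash
M="python3 -m handwheel"
$M '[[[0,0,0],[0,0.1,0],0],[[0,0,0],[0,0,0],0],[[0,0,0],[0,0,0],0],[[0,0,0],[0,0,0],0],[[0,0,0],[0,0,0.3],0]]'
$M '[[[0,0,0],[0,0,0.8],0],[[0,0,0],[0,0,1],0],[[0,0,0],[0,0,1],0],[[0,0,0],[0,0,1],1],[[0,0,0],[0,0,1],1]]'
python3 - <<'E'
from h import *
im,d=snap('side','side2'); W=cloud('side',d)
im,d2=snap('top','top2'); Wt=cloud('top',d2)
m=(W[...,0]>.47)&(W[...,0]<.60)&(W[...,1]>.18)&(W[...,1]<.24)&(W[...,2]>.085)&(W[...,2]<.2)
P=W[m];
for lo in np.arange(.48,.6,.01):
    q=P[(P[:,0]>=lo)&(P[:,0]<lo+.01)]
    if len(q): print(round(lo,2),len(q),q.mean(0).round(4))
m=np.zeros(d2.shape,bool); m[165:265,222:330]=True; m&=(Wt[...,2]>.13)&(Wt[...,2]<.27)
P=Wt[m]; c=P.mean(0); n=np.linalg.svd(P-c,full_matrices=False)[2][2]; n*=np.sign(n[2]); print(c,n,np.arctan2(-n[1],-n[0])) 
a=cv2.imread('pics/side2.png')[140:290,170:370]; cv2.imwrite('pics/side2c.png',cv2.resize(a,None,fx=3.5,fy=3.5,interpolation=cv2.INTER_CUBIC))
E
```

```text
time: 9.5
tool_pos: [0.5126, 0.2245, 0.1315]
ee_rot: [3.139, 0.005, -0.068]
wrist_force: [0.3, 0.3, -0.8]
width: 0.0931
finger_force: 0.0
time: 10.0
tool_pos: [0.5136, 0.2248, 0.3772]
ee_rot: [-3.141, -0.002, -0.068]
wrist_force: [0.3, -0.0, 0.6]
width: 0.0812
finger_force: 0.0
0.5 17 [0.5057 0.2124 0.1262]
0.51 14 [0.5149 0.214  0.1228]
0.52 15 [0.5247 0.2132 0.1201]
0.53 15 [0.535  0.2125 0.1159]
0.54 10 [0.5451 0.2111 0.1137]
0.55 34 [0.5565 0.1989 0.104 ]
0.56 57 [0.5647 0.199  0.1101]
0.57 42 [0.5752 0.2061 0.1055]
0.58 43 [0.5854 0.1975 0.11  ]
0.59 31 [0.5953 0.1983 0.1029]
[ 0.54898043 -0.01270062  0.20292524] [-0.4203177   0.02799327  0.9069451 ] -0.06650205661068304
```

View pics/side2c.png

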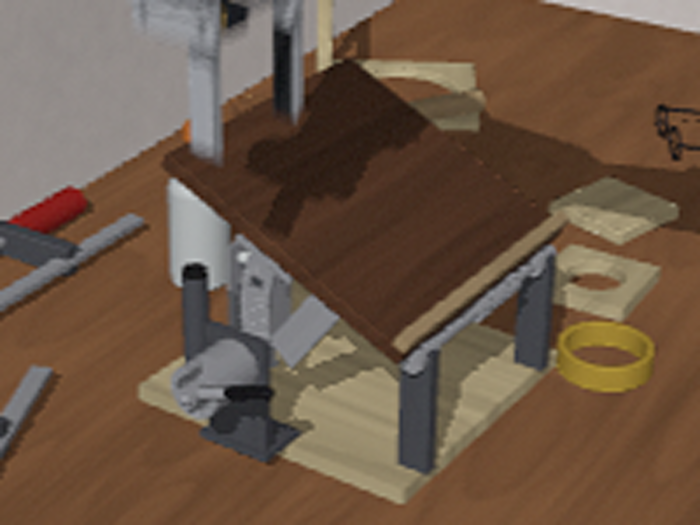

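```bash
M="python3 -m handwheel"
$M '[[[0,0,0],[0.32,-0.6,0],1],[[0,0,0],[0.32,-0.6,0],1],[[0,0,0],[0.32,-0.6,0],1],[[0,0,0],[0.32,-0.6,0],1],[[0,0,0],[0.32,-0.6,-0.2],1]]'
$M '[[[0,0,0],[0.32,-0.6,-0.3],1],[[0,0,0],[0.32,-0.6,-0.3],1],[[0,0,0],[0.32,-0.6,-0.3],1],[[0,0,0],[0,0,0],1],[[0,0,0],[0,0,0],1]]'
```

```text
time: 10.6
tool_pos: [0.5948, 0.0737, 0.3654]
ee_rot: [-3.141, -0.003, -0.068]
wrist_force: [0.4, -0.0, 0.7]
width: 0.0331
finger_force: 0.0
time: 11.1
tool_pos: [0.6419, -0.0155, 0.3177]
ee_rot: [-3.141, 0.002, -0.07]
wrist_force: [-0.1, -0.3, -0.3]
width: 0.0006
finger_force: 0.0
```

```bash
M="python3 -m handwheel"
$M '[[[0,0,0],[0,0,-0.5],1],[[0,0,0],[0.06,0,-0.4],1],[[0,0,0],[0.1,0,-0.3],1],[[0,0,0],[0.1,0,-0.3],1],[[0,0,0],[0.08,0,-0.3],1]]'
$M '[[[0,0,0],[0.06,0,-0.25],1],[[0,0,0],[0.04,0,-0.2],1],[[0,0,0],[0.02,0,-0.2],1],[[0,0,0],[0,0,-0.15],1],[[0,0,0],[0,0,0],1]]'
```

```text
time: 11.6
tool_pos: [0.6605, -0.0143, 0.2298]
ee_rot: [-3.142, -0.005, -0.067]
wrist_force: [1.9, -0.2, 3.6]
width: 0.0006
finger_force: 1.6
time: 12.1
tool_pos: [0.6651, -0.015, 0.1874]
ee_rot: [-3.142, 0.001, -0.068]
wrist_force: [2.0, -0.3, 4.0]
width: 0.0001
finger_force: 1.9
```

```bash
M="python3 -m handwheel"
$M '[[[0,0,0],[0,0,-0.1],1],[[0,0,0],[0,0,-0.1],1],[[0,0,0],[0,0,-0.1],1],[[0,0,0],[0,0,-0.06],1],[[0,0,0],[0,0,0],1]]'
$M '[[[0,0,0],[0,0,-0.02],1],[[0,0,0],[0,0,0],1],[[0,0,0],[0,0,0],1]]'
```

```text
time: 12.6
tool_pos: [0.6644, -0.0151, 0.1705]
ee_rot: [3.141, 0.002, -0.068]
wrist_force: [0.7, -0.2, 1.9]
width: 0.0003
finger_force: 1.1
time: 12.9
tool_pos: [0.6645, -0.0151, 0.1702]
ee_rot: [3.141, 0.001, -0.069]
wrist_force: [-1.8, 0.2, 6.4]
width: 0.0005
finger_force: 3.0
```

```bash
M="python3 -m handwheel"
$M '[[[0,0,0],[0,0,-0.03],1],[[0,0,0],[0,0,0],1],[[0,0,0],[0,0,0],1]]'
$M '[[[0,0,0],[0,0,0.3],1],[[0,0,0],[0,0,0.8],1],[[0,0,0],[0,0,1],1],[[0,0,0],[0,0,1],1],[[0,0,0],[0,0,1],1]]'
python3 - <<'E'
from fr import *
im,d2=snap('top','top3'); W=cloud('top',d2)
m=np.zeros(d2.shape,bool); m[165:265,222:330]=True; m&=(W[...,2]>.10)&(W[...,2]<.27)
P=W[m]; c=np.median(P,0); n=np.linalg.svd(P-P.mean(0),full_matrices=False)[2][2]; print(c,n)
m=np.zeros(d2.shape,bool); m[140:300,205:345]=True; m&=(W[...,2]>.135)&(W[...,2]<.165)
print(cv2.minAreaRect((W[m][:,:2]*1000).astype(np.float32)))
for o in frames(im,W,[[103,201,144,239],[359,189,396,228],[356,244,395,280]]): print(o)
E
```

```text
time: 13.2
tool_pos: [0.6645, -0.0151, 0.17]
ee_rot: [3.141, 0.0, -0.068]
wrist_force: [-2.1, -0.2, 9.2]
width: 0.0003
finger_force: 4.7
time: 13.7
tool_pos: [0.6641, -0.015, 0.3741]
ee_rot: [3.141, 0.003, -0.069]
wrist_force: [0.7, 1.0, 0.6]
width: 0.0005
finger_force: 0.0
[ 0.57398143 -0.09961396  0.14450543] [-9.00194574e-05 -5.49281565e-05 -9.99999994e-01]
((555.1499633789062, -10.846298217773438), (270.0210266113281, 264.5875244140625), 85.82544708251953)
(array([562.1, 411.5]), array([100.4, 100.2]), 5.8, np.float64(13.8), 973)
(array([ 594.2, -299. ]), array([100.8, 100.9]), 85.5, np.float64(14.4), 929)
(array([ 436.7, -291.5]), array([101.2,  96.4]), 89.9, np.float64(14.5), 946)
```

```bash
M="python3 -m handwheel"
$M '[[[0,0,0],[-0.43,0.65,0],0],[[0,0,0],[-0.43,0.65,0],0],[[0,0,0],[-0.43,0.65,0],0],[[0,0,0],[-0.43,0.65,0],0],[[0,0,0],[-0.43,0.65,0],0]]'
$M '[[[0,0,0],[-0.43,0.65,0],0],[[0,0,0],[-0.43,0.65,0],0],[[0,0,0],[0,0,0],0],[[0,0,0],[0,0,0],0]]'
```

```text
time: 14.25
tool_pos: [0.5561, 0.1484, 0.3719]
ee_rot: [3.141, 0.003, -0.069]
wrist_force: [0.2, 0.9, 0.2]
width: 0.0371
finger_force: 0.0
time: 14.65
tool_pos: [0.514, 0.2128, 0.3725]
ee_rot: [3.14, 0.001, -0.067]
wrist_force: [0.4, -0.3, 0.8]
width: 0.0687
finger_force: 0.0
```

```bash
M="python3 -m handwheel"
$M '[[[0,0,0],[0,0,-0.8],0],[[0,0,0],[0,0,-0.9],0],[[0,0,0],[0,0,-0.9],0],[[0,0,0],[0,0,-0.9],0],[[0,0,0],[0,0,-0.9],0]]'
$M '[[[0,0,0],[0,0,-0.65],0],[[0,0,0],[0,0,0],1],[[0,0,0],[0,0,0],1],[[0,0,0],[0,0,0],1],[[0,0,0],[0,0,0],1]]'
$M '[[[0,0,0],[0,0,0],1],[[0,0,0],[0,0,0],1],[[0,0,0],[0,0,0],1],[[0,0,0],[0,0,0],1],[[0,0,0],[0,0,0],1]]'
$M '[[[0,0,0],[0,0,0],1],[[0,0,0],[0,0,0],1]]'
```

```text
time: 15.15
tool_pos: [0.5149, 0.2107, 0.1505]
ee_rot: [3.14, 0.001, -0.071]
wrist_force: [0.2, -0.4, -0.2]
width: 0.0941
finger_force: 0.0
time: 15.65
tool_pos: [0.5165, 0.2127, 0.1235]
ee_rot: [-3.14, -0.005, -0.069]
wrist_force: [-0.3, 0.7, -0.1]
width: 0.0657
finger_force: 0.0
time: 16.15
tool_pos: [0.5146, 0.2126, 0.1205]
ee_rot: [3.141, 0.0, -0.068]
wrist_force: [0.7, -0.1, 0.2]
width: 0.0255
finger_force: 0.0
time: 16.35
tool_pos: [0.5144, 0.2112, 0.1202]
ee_rot: [3.138, 0.001, -0.069]
wrist_force: [-0.1, -3.0, 0.8]
width: 0.0112
finger_force: 30.0
```

```bash
M="python3 -m handwheel"
$M '[[[0,0,0],[0,0.1,0],1],[[0,0,0],[0,0.12,0],1],[[0,0,0],[0,0.03,0],1],[[0,0,0],[0,0,0],1],[[0,0,0],[0,0,0],1]]'
$M '[[[0,0,0],[0.05,-0.01,0.15],1],[[0,0,0],[0.08,-0.01,0.16],1],[[0,0,0],[0.1,-0.01,0.15],1],[[0,0,0],[0.12,-0.01,0.14],1],[[0,0,0],[0,0,0],1]]'
```

```text
time: 16.85
tool_pos: [0.515, 0.2221, 0.1199]
ee_rot: [3.135, -0.0, -0.07]
wrist_force: [1.1, -6.9, -0.4]
width: 0.0108
finger_force: 30.0
time: 17.35
tool_pos: [0.532, 0.2197, 0.1492]
ee_rot: [3.135, 0.003, -0.07]
wrist_force: [-1.0, -7.6, -2.8]
width: 0.0112
finger_force: 30.0
```

```bash
M="python3 -m handwheel"
$M '[[[0,0,0],[0.15,-0.01,0.13],1],[[0,0,0],[0.16,-0.01,0.11],1],[[0,0,0],[0.17,-0.01,0.09],1],[[0,0,0],[0.18,-0.01,0.08],1],[[0,0,0],[0.18,-0.01,0.05],1]]'
$M '[[[0,0,0],[0.18,-0.01,0.02],1],[[0,0,0],[0,0,0],1],[[0,0,0],[0,0,0],1]]'
```

```text
time: 17.85
tool_pos: [0.5706, 0.2171, 0.1695]
ee_rot: [3.133, 0.013, -0.07]
wrist_force: [-6.0, -6.9, -6.0]
width: 0.0112
finger_force: 30.0
time: 18.15
tool_pos: [0.581, 0.2165, 0.171]
ee_rot: [3.133, 0.009, -0.07]
wrist_force: [-2.2, -6.9, -5.6]
width: 0.0118
finger_force: 30.0
```

```bash
M="python3 -m handwheel"
$M '[[[0,0,0],[0.02,0,0.02],1],[[0,0,0],[-0.01,-0.14,0],1],[[0,0,0],[-0.01,-0.16,0],1],[[0,0,0],[-0.01,-0.14,0],1],[[0,0,0],[0,0,0],1]]'
```

```text
time: 18.65
tool_pos: [0.5799, 0.1958, 0.1712]
ee_rot: [3.137, 0.01, -0.07]
wrist_force: [-3.1, -5.0, -12.0]
width: 0.0114
finger_force: 30.0
```

```bash
M="python3 -m handwheel"
$M '[[[0,0,0],[0,-0.04,0],1],[[0,0,0],[0,0,0],0],[[0,0,0],[0,0,0],0],[[0,0,0],[0,0,0],0],[[0,0,0],[0,0,0],0]]'
$M '[[[0,0,0],[0,0,0],0],[[0,0,0],[0,0,0],0],[[0,0,0],[0,0,0],0],[[0,0,0],[0,0,0],0],[[0,0,0],[0,0,0],0]]'
python3 - <<'E'
from h import *
im,d=snap('side','side4'); W=cloud('side',d)
a=cv2.imread('pics/side4.png')[140:290,170:370]; cv2.imwrite('pics/side4c.png',cv2.resize(a,None,fx=3.5,fy=3.5,interpolation=cv2.INTER_CUBIC))
E
```

```text
time: 19.15
tool_pos: [0.5838, 0.1968, 0.1777]
ee_rot: [-3.14, -0.004, -0.068]
wrist_force: [-0.3, 0.0, 0.1]
width: 0.0399
finger_force: 0.0
time: 19.65
tool_pos: [0.5827, 0.196, 0.1754]
ee_rot: [3.141, 0.0, -0.068]
wrist_force: [0.1, -0.8, 0.7]
width: 0.0798
finger_force: 0.0
```

View pics/side4c.png

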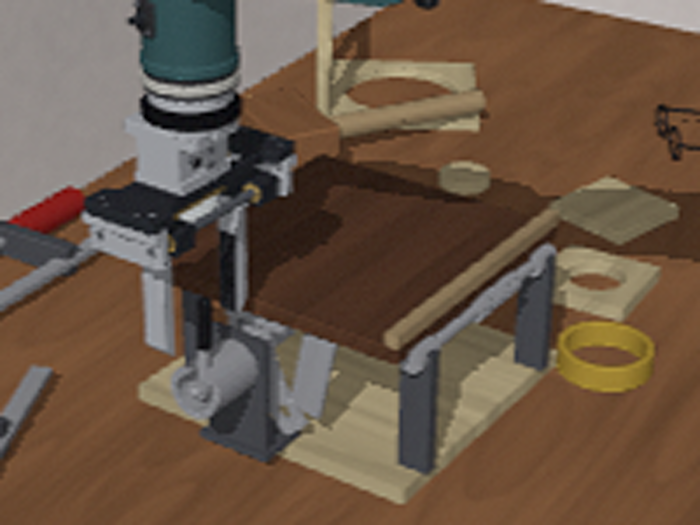

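The handle is upright at px (200,320) in the crop, the top is level and the fingers are clear. Next I rise, check the bolt, and go over frame 1.

```bash
M="python3 -m handwheel"
$M '[[[0,0,0],[0,0,0.3],0],[[0,0,0],[0,0,0.9],0],[[0,0,0],[0,0,0.9],0],[[0,0,0],[0,0,0.4],0.45],[[0,0,0.05],[-0.07,0.7,0],0.45]]'
$M '[[[0,0,0.05],[-0.07,0.7,0],0.45],[[0,0,0],[-0.07,0.7,0],0.45],[[0,0,0],[-0.07,0.7,0],0.45],[[0,0,0],[-0.05,0.7,0],0.45],[[0,0,0],[0,0,0],0.45]]'
python3 - <<'E'
from fr import *
im,d=snap('side','side5'); W=cloud('side',d)
m=(abs(W[...,0]-.58)<.03)&(abs(W[...,1]-.2)<.03)&(W[...,2]>.135)&(W[...,2]<.19)
P=W[m]; print(len(P),np.median(P,0),P.min(0),P.max(0))
# frame from side camera
for b in robot.boxes_of('frame_1','side'): print(b)
m=(abs(W[...,0]-.56)<.08)&(abs(W[...,1]-.41)<.08)&(W[...,2]>.007)&(W[...,2]<.024); print(cv2.minAreaRect((W[m][:,:2]*1000).astype(np.float32)))
im,d=snap('top','top5'); W=cloud('top',d)
for o in frames(im,W,[[103,201,144,239],[359,189,396,228],[356,244,395,280]]): print(o)
E
```

```text
time: 20.2
tool_pos: [0.5815, 0.2286, 0.3083]
ee_rot: [-3.14, -0.012, 0.006]
wrist_force: [1.0, 1.8, -0.8]
width: 0.0814
finger_force: 0.0
time: 20.7
tool_pos: [0.5649, 0.3752, 0.3006]
ee_rot: [-3.14, 0.0, 0.094]
wrist_force: [0.4, -1.3, -0.2]
width: 0.0516
finger_force: 0.0
63 [0.57230083 0.19610178 0.15894274] [0.56774859 0.19001499 0.13529895] [0.5859989  0.20343788 0.1829294 ]
{'bbox': [371.9, 212.6, 402.5, 233.6], 'p': 0.92}
{'bbox': [301.5, 289.5, 339.3, 324.3], 'p': 0.83}
{'bbox': [326.9, 213.7, 358.0, 230.9], 'p': 0.63}
{'bbox': [157.1, 306.2, 215.1, 342.8], 'p': 0.58}
((559.9910888671875, 412.1394958496094), (103.31441497802734, 106.38739013671875), 5.494204998016357)
(array([561.5, 411.9]), array([ 99.7, 101.8]), 6.5, np.float64(14.0), 865)
(array([ 594.4, -298.5]), array([100.9, 100.7]), 85.3, np.float64(14.2), 925)
(array([ 436.7, -291.7]), array([100.7,  96.2]), 89.8, np.float64(14.5), 948)
```

```bash
M="python3 -m handwheel"
$M '[[[0,0,0.006],[0,-0.06,-0.9],0.45],[[0,0,0],[0,0,-0.9],0.45],[[0,0,0],[0,0,-0.9],0.45],[[0,0,0],[0,0,-0.9],0.45],[[0,0,0],[0,0,-0.9],0.45]]'
$M '[[[0,0,0],[0,0,-0.5],0.45],[[0,0,0],[0,0,-0.3],0.45],[[0,0,0],[0,0,0],0.45],[[0,0,0],[0,0,0],0.45]]'
```

```text
time: 21.35
tool_pos: [0.5669, 0.3661, 0.075]
ee_rot: [-3.142, -0.002, 0.096]
wrist_force: [0.1, -0.4, 0.0]
width: 0.0514
finger_force: 0.0
time: 21.75
tool_pos: [0.5676, 0.3679, 0.0375]
ee_rot: [-3.141, -0.003, 0.097]
wrist_force: [0.2, 0.2, 0.8]
width: 0.0514
finger_force: 0.0
```

```bash
M="python3 -m handwheel"
$M '[[[0,0,0.005],[-0.03,0.08,-0.1],0.45],[[0,0,0],[0,0,-0.1],0.45],[[0,0,0],[0,0,0],1],[[0,0,0],[0,0,0],1],[[0,0,0],[0,0,0],1]]'
$M '[[[0,0,0],[0,0,0],1],[[0,0,0],[0,0,0],1],[[0,0,0],[0,0,0],1],[[0,0,0],[0,0,0],1]]'
```

```text
time: 22.25
tool_pos: [0.5648, 0.3722, 0.0258]
ee_rot: [-3.142, -0.0, 0.106]
wrist_force: [0.2, -0.6, -0.4]
width: 0.0309
finger_force: 0.0
time: 22.65
tool_pos: [0.5648, 0.3721, 0.0257]
ee_rot: [-3.142, -0.0, 0.106]
wrist_force: [0.2, 0.5, 1.1]
width: 0.0197
finger_force: 30.0
```

```bash
M="python3 -m handwheel"
$M '[[[0,0,0],[0,0,0.4],1],[[0,0,0],[0,0,0.7],1],[[0,0,0],[0,0,0.9],1],[[0,0,0],[0,0,0.9],1],[[0,0,0],[0,0,0.9],1]]'
$M '[[[0,0,0],[0,0,0.6],1],[[0,0,0],[0,0,0.5],1],[[0,0,0],[0,-0.3,0],1],[[0,0,-0.03],[0,-0.6,0],1],[[0,0,-0.03],[0,-0.7,0],1]]'
```

```text
time: 23.15
tool_pos: [0.5643, 0.3718, 0.2168]
ee_rot: [3.141, 0.001, 0.106]
wrist_force: [1.2, 0.1, -0.6]
width: 0.0198
finger_force: 30.0
time: 23.65
tool_pos: [0.5639, 0.2908, 0.2678]
ee_rot: [3.14, 0.003, 0.011]
wrist_force: [-0.4, -0.6, -0.8]
width: 0.0197
finger_force: 30.0
```

```bash
M="python3 -m handwheel"
$M '[[[0,0,-0.03],[0.01,-0.7,0],1],[[0,0,-0.02],[0.01,-0.8,0],1],[[0,0,0],[0.01,-0.8,0],1],[[0,0,0],[0.01,-0.8,0],1],[[0,0,0],[0.01,-0.8,0],1]]'
$M '[[[0,0,0],[0,-0.7,0],1],[[0,0,0],[0,-0.5,0],1],[[0,0,0],[0,0,0],1],[[0,0,0],[0,0,0],1]]'
```

```text
time: 24.15
tool_pos: [0.5658, 0.0944, 0.2678]
ee_rot: [3.14, 0.004, -0.067]
wrist_force: [0.4, -0.9, -0.7]
width: 0.0196
finger_force: 30.0
time: 24.55
tool_pos: [0.5663, 0.0363, 0.2686]
ee_rot: [-3.141, 0.003, -0.068]
wrist_force: [-0.2, 0.3, 0.0]
width: 0.0195
finger_force: 30.0
```

```bash
M="python3 -m handwheel"
$M '[[[0,0,0],[0.01,-0.45,0],1],[[0,0,0],[0,0,-0.6],1],[[0,0,0],[0,0,-0.7],1],[[0,0,0],[0,0,-0.45],1],[[0,0,0],[0,0,0],1]]'
$M '[[[0,0,0],[0,0,-0.1],1],[[0,0,0],[0,0,-0.06],1],[[0,0,0],[0,0,0],1],[[0,0,0],[0,0,0],1]]'
```

```text
time: 25.05
tool_pos: [0.5647, 0.016, 0.1775]
ee_rot: [-3.141, 0.01, -0.065]
wrist_force: [-0.9, 0.2, -1.2]
width: 0.0202
finger_force: 30.0
time: 25.45
tool_pos: [0.5683, 0.0146, 0.1763]
ee_rot: [3.141, -0.002, -0.067]
wrist_force: [0.0, -0.0, -0.2]
width: 0.0196
finger_force: 30.0
```

```bash
M="python3 -m handwheel"
$M '[[[0,0,0],[0,0,-0.06],1],[[0,0,0],[0,0,-0.04],1],[[0,0,0],[0,0,0],1],[[0,0,0],[0,0,0],1]]'
```

```text
time: 25.85
tool_pos: [0.568, 0.0145, 0.1707]
ee_rot: [3.142, -0.001, -0.067]
wrist_force: [-0.9, 0.0, 1.2]
width: 0.0199
finger_force: 30.0
```

```bash
M="python3 -m handwheel"
$M '[[[0,0,0],[0,0,0],0.45],[[0,0,0],[0,0,0],0.45],[[0,0,0],[0,0,0],0.45],[[0,0,0],[0,0,0],0.45],[[0,0,0],[0,0,0.1],0.45]]'
$M '[[[0,0,0],[0,0,0.6],0.45],[[0,0,0],[0,0,0.8],0.45],[[0,0,0],[0,-0.3,0.5],0.45],[[0,0,0],[0.06,-0.6,0],0.45],[[0,0,0],[0.06,-0.8,0],0.45]]'
$M '[[[0,0,0],[0.06,-0.85,0],0.45],[[0,0,0],[0.06,-0.85,0],0.45],[[0,0,0],[0.06,-0.85,0],0.45],[[0,0,0],[0.06,-0.85,0],0.45],[[0,0,0],[0.06,-0.85,0],0.45]]'
$M '[[[0,0,0],[0.05,-0.7,0],0.45],[[0,0,0],[0,0,0],0.45],[[0,0,0],[0,0,0],0.45]]'
python3 - <<'E'
from fr import *
im,d=snap('top','top6'); W=cloud('top',d)
for b in robot.boxes_of('frame_1','top'): print(np.round(b['bbox']),round(b['p'],2))
for o in frames(im,W,[[359,189,396,228],[356,244,395,280]]): print(o)
m=np.zeros(d.shape,bool); m[150:290,210:340]=True; m&=(W[...,2]>.151)&(W[...,2]<.168)&(W[...,0]>.455)
print(cv2.minAreaRect((W[m][:,:2]*1000).astype(np.float32)),np.median(W[m][:,2]))
m=np.zeros(d.shape,bool); m[150:290,205:345]=True; m&=(W[...,2]>.14)&(W[...,2]<.149)
print('board',cv2.minAreaRect((W[m][:,:2]*1000).astype(np.float32)))
E
```

```text
time: 26.35
tool_pos: [0.5671, 0.0148, 0.174]
ee_rot: [-3.141, 0.002, -0.067]
wrist_force: [0.1, 1.2, 0.1]
width: 0.0514
finger_force: 0.0
time: 26.85
tool_pos: [0.5742, -0.0695, 0.2715]
ee_rot: [-3.14, -0.003, -0.063]
wrist_force: [-0.4, 0.4, -1.1]
width: 0.0515
finger_force: 0.0
time: 27.35
tool_pos: [0.5887, -0.2841, 0.2694]
ee_rot: [-3.14, 0.001, -0.066]
wrist_force: [0.0, 0.3, 0.3]
width: 0.0516
finger_force: 0.0
time: 27.65
tool_pos: [0.591, -0.318, 0.2687]
ee_rot: [-3.139, 0.002, -0.068]
wrist_force: [0.4, 0.5, -0.1]
width: 0.0512
finger_force: 0.0
[227. 187. 274. 227.] 0.8
[359. 243. 382. 281.] 0.74
[183. 289. 230. 342.] 0.68
[312. 270. 346. 310.] 0.48
[419. 319. 429. 337.] 0.4
(array([ 587.6, -298.4]), array([100.8, 114.1]), 85.7, np.float64(14.3), 789)
(array([ 436.8, -278. ]), array([73.5, 96.1]), 90.0, np.float64(14.5), 414)
((579.1471557617188, 14.977874755859375), (117.19348907470703, 198.07546997070312), 9.667922019958496) 0.15929299812955022
board ((562.6522216796875, -11.328231811523438), (270.1186218261719, 247.79339599609375), 86.22457122802734)
```

View pics/top6.png

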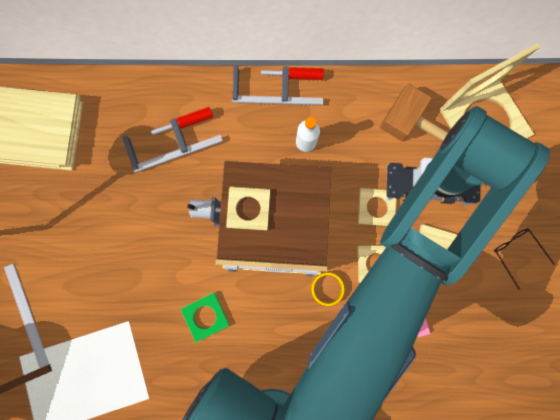

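Frame 1 lies flat on the top at px (249,208), with frames 2 and 3 unmoved at (377,207) and (370,263). Next is frame 2.

```bash
M="python3 -m handwheel"
$M '[[[0,0,-0.007],[0,-0.41,0],0.45],[[0,0,0],[0,0,-0.9],0.45],[[0,0,0],[0,0,-0.9],0.45],[[0,0,0],[0,0,-0.9],0.45],[[0,0,0],[0,0,-0.9],0.45]]'
$M '[[[0,0,0],[0,0,-0.6],0.45],[[0,0,0],[0,0,-0.4],0.45],[[0,0,0],[0,0,0],0.45],[[0,0,0],[0,0,0],0.45]]'
```

```text
time: 28.25
tool_pos: [0.5917, -0.3363, 0.0894]
ee_rot: [3.141, -0.001, -0.075]
wrist_force: [0.3, -0.2, -0.4]
width: 0.0519
finger_force: 0.0
time: 28.65
tool_pos: [0.5918, -0.3372, 0.0409]
ee_rot: [3.142, -0.001, -0.076]
wrist_force: [-0.2, -0.2, -0.5]
width: 0.0514
finger_force: 0.0
```

```bash
M="python3 -m handwheel"
$M '[[[0,0,0],[0,-0.02,-0.2],0.45],[[0,0,0],[0,0,-0.1],0.45],[[0,0,0],[0,0,0],1],[[0,0,0],[0,0,0],1],[[0,0,0],[0,0,0],1]]'
$M '[[[0,0,0],[0,0,0],1],[[0,0,0],[0,0,0],1],[[0,0,0],[0,0,0],1],[[0,0,0],[0,0,0],1]]'
```

```text
time: 29.15
tool_pos: [0.5913, -0.3396, 0.0254]
ee_rot: [3.141, -0.0, -0.078]
wrist_force: [1.2, -0.2, 1.1]
width: 0.0309
finger_force: 0.4
time: 29.55
tool_pos: [0.5913, -0.3396, 0.0253]
ee_rot: [3.141, -0.0, -0.078]
wrist_force: [0.1, 0.3, 2.2]
width: 0.0198
finger_force: 30.2
```

```bash
M="python3 -m handwheel"
$M '[[[0,0,0],[0,0,0.4],1],[[0,0,0],[0,0,0.7],1],[[0,0,0],[0,0,0.9],1],[[0,0,0],[0,0,0.9],1],[[0,0,0],[0,0,0.9],1]]'
$M '[[[0,0,0],[0,0,0.5],1],[[0,0,0.007],[0,0.4,0.2],1],[[0,0,0],[0.1,0.7,0],1],[[0,0,0],[0.1,0.8,0],1],[[0,0,0],[0.1,0.8,0],1]]'
$M '[[[0,0,0],[0.1,0.8,0],1],[[0,0,0],[0.09,0.7,0],1],[[0,0,0],[0,0.25,0],1],[[0,0,0],[0,0,0],1],[[0,0,0],[0,0,0],1]]'
```

```text
time: 30.05
tool_pos: [0.5907, -0.3393, 0.2158]
ee_rot: [-3.141, 0.001, -0.078]
wrist_force: [0.4, -0.8, -1.7]
width: 0.0196
finger_force: 30.0
time: 30.55
tool_pos: [0.6053, -0.2017, 0.2474]
ee_rot: [-3.14, 0.004, -0.067]
wrist_force: [0.8, -0.3, -1.4]
width: 0.0197
finger_force: 30.0
time: 31.05
tool_pos: [0.6151, -0.1174, 0.2489]
ee_rot: [3.141, 0.002, -0.067]
wrist_force: [-1.1, -0.8, -0.5]
width: 0.0193
finger_force: 30.0
```

```bash
M="python3 -m handwheel"
$M '[[[0,0,0],[0,0,-0.5],1],[[0,0,0],[0,0,-0.5],1],[[0,0,0],[0,0,-0.35],1],[[0,0,0],[0,0,0],1],[[0,0,0],[0,0,0],1]]'
$M '[[[0,0,0],[0,0,-0.1],1],[[0,0,0],[0,0,-0.06],1],[[0,0,0],[0,0,0],1],[[0,0,0],[0,0,0],1]]'
```

```text
time: 31.55
tool_pos: [0.6154, -0.1185, 0.1823]
ee_rot: [3.141, 0.001, -0.069]
wrist_force: [0.3, -0.6, -0.9]
width: 0.0196
finger_force: 30.0
time: 31.95
tool_pos: [0.6158, -0.117, 0.1749]
ee_rot: [3.141, -0.001, -0.067]
wrist_force: [0.5, -1.0, -0.2]
width: 0.0201
finger_force: 30.0
```

```bash
M="python3 -m handwheel"
$M '[[[0,0,0],[0,0,-0.05],1],[[0,0,0],[0,0,-0.03],1],[[0,0,0],[0,0,0],1],[[0,0,0],[0,0,0],0.45],[[0,0,0],[0,0,0],0.45]]'
$M '[[[0,0,0],[0,0,0],0.45],[[0,0,0],[0,0,0],0.45],[[0,0,0],[0,0,0.2],0.45],[[0,0,0],[0,0,0.8],0.45],[[0,0,0],[0,0,0.8],0.45]]'
$M '[[[0,0,0],[-0.2,-0.2,0],0.45],[[0,0,0.01],[-0.5,-0.6,0],0.45],[[0,0,0.01],[-0.6,-0.7,0],0.45],[[0,0,0.01],[-0.6,-0.7,0],0.45],[[0,0,0.01],[-0.6,-0.7,0],0.45]]'
$M '[[[0,0,0],[-0.6,-0.7,0],0.45],[[0,0,0],[-0.48,-0.6,0],0.45],[[0,0,0],[0,0,0],0.45],[[0,0,0],[0,0,0],0.45]]'
python3 - <<'E'
from fr import *
im,d=snap('top','top7'); W=cloud('top',d)
for b in robot.boxes_of('frame_1','top'): print(np.round(b['bbox']),round(b['p'],2))
m=np.zeros(d.shape,bool); m[230:300,340:410]=True; m&=(W[...,2]>.007)&(W[...,2]<.024)
print(cv2.minAreaRect((W[m][:,:2]*1000).astype(np.float32)))
im,d=snap('side','side7'); W=cloud('side',d)
m=(abs(W[...,0]-.4367)<.08)&(abs(W[...,1]+.292)<.08)&(W[...,2]>.009)&(W[...,2]<.02); print(cv2.minAreaRect((W[m][:,:2]*1000).astype(np.float32)))
E
```

```text
time: 32.45
tool_pos: [0.6158, -0.117, 0.1707]
ee_rot: [3.141, -0.0, -0.067]
wrist_force: [-0.4, -0.9, -0.5]
width: 0.0325
finger_force: 0.0
time: 32.95
tool_pos: [0.615, -0.1168, 0.2608]
ee_rot: [-3.141, 0.003, -0.067]
wrist_force: [1.2, 0.2, 0.1]
width: 0.0514
finger_force: 0.0
time: 33.45
tool_pos: [0.4891, -0.263, 0.2606]
ee_rot: [3.141, -0.0, -0.003]
wrist_force: [0.4, -0.5, -0.1]
width: 0.0519
finger_force: 0.0
time: 33.85
tool_pos: [0.436, -0.3275, 0.2605]
ee_rot: [-3.141, -0.0, -0.006]
wrist_force: [-0.0, -0.2, -0.3]
width: 0.0513
finger_force: 0.0
[182. 293. 231. 343.] 0.92
[358. 245. 389. 281.] 0.85
[385. 307. 429. 334.] 0.65
[228. 187. 271. 229.] 0.62
[281. 170. 321. 210.] 0.61
((418.76251220703125, -261.4273681640625), (134.42770385742188, 155.71620178222656), 4.160347938537598)
((434.1296081542969, -293.75030517578125), (105.20155334472656, 115.73367309570312), 2.3775441646575928)
```

View pics/top7.png

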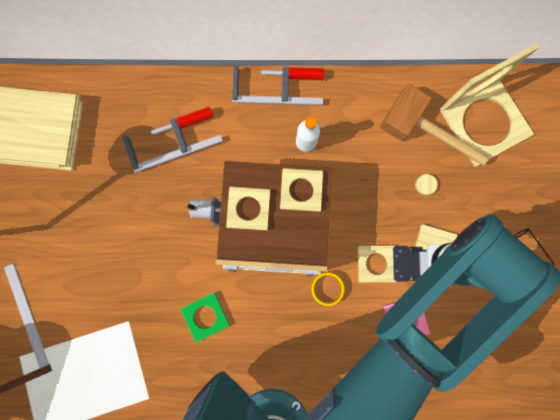

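Frames 1 and 2 are on the top at (249,208) and (302,190). Frame 3 is unmoved, its hole at (376,263), so I grasp it.

```bash
M="python3 -m handwheel"
$M '[[[0,0,0.003],[0.01,-0.08,-0.9],0.45],[[0,0,0],[0,0,-0.9],0.45],[[0,0,0],[0,0,-0.9],0.45],[[0,0,0],[0,0,-0.9],0.45],[[0,0,0],[0,0,-0.6],0.45]]'
$M '[[[0,0,0],[0,0,-0.3],0.45],[[0,0,0],[0,0,0],0.45],[[0,0,0],[0,0,0],0.45],[[0,0,0],[0,0,0],0.45]]'
```

```text
time: 34.5
tool_pos: [0.4367, -0.3283, 0.0468]
ee_rot: [-3.138, 0.003, 0.003]
wrist_force: [0.0, -0.8, -0.2]
width: 0.0518
finger_force: 0.0
time: 34.9
tool_pos: [0.4388, -0.3321, 0.0382]
ee_rot: [3.138, -0.004, 0.001]
wrist_force: [0.5, -0.4, -0.1]
width: 0.0516
finger_force: 0.0
```

```bash
M="python3 -m handwheel"
$M '[[[0,0,0],[-0.03,0,-0.15],0.45],[[0,0,0],[0,0,-0.1],0.45],[[0,0,0],[0,0,0],1],[[0,0,0],[0,0,0],1],[[0,0,0],[0,0,0],1]]'
$M '[[[0,0,0],[0,0,0],1],[[0,0,0],[0,0,0],1],[[0,0,0],[0,0,0],1],[[0,0,0],[0,0,0],1]]'
```

```text
time: 35.4
tool_pos: [0.4369, -0.3314, 0.0253]
ee_rot: [3.14, -0.003, 0.0]
wrist_force: [0.5, 1.5, 8.1]
width: 0.031
finger_force: 3.8
time: 35.8
tool_pos: [0.437, -0.3316, 0.0252]
ee_rot: [3.14, -0.003, 0.001]
wrist_force: [0.8, 1.7, 8.3]
width: 0.0197
finger_force: 32.1
```

```bash
M="python3 -m handwheel"
$M '[[[0,0,0],[0,0,0.4],1],[[0,0,0],[0,0,0.7],1],[[0,0,0],[0,0,0.9],1],[[0,0,0],[0,0,0.9],1],[[0,0,0],[0,0,0.9],1]]'
$M '[[[0,0,0],[0,0,0.5],1],[[0,0,-0.008],[0.1,0.4,0.2],1],[[0,0,-0.01],[0.2,0.7,0],1],[[0,0,-0.01],[0.2,0.8,0],1],[[0,0,-0.01],[0.2,0.8,0],1]]'
$M '[[[0,0,-0.005],[0.2,0.8,0],1],[[0,0,0],[0.2,0.7,0],1],[[0,0,0],[0.08,0.25,0],1],[[0,0,0],[0,0,0],1],[[0,0,0],[0,0,0],1]]'
```

```text
time: 36.3
tool_pos: [0.4352, -0.3308, 0.2143]
ee_rot: [-3.141, 0.0, 0.0]
wrist_force: [1.4, -1.1, -0.2]
width: 0.0198
finger_force: 30.0
time: 36.8
tool_pos: [0.4706, -0.1949, 0.2478]
ee_rot: [3.142, -0.0, -0.061]
wrist_force: [1.4, -0.3, -0.6]
width: 0.0198
finger_force: 30.0
time: 37.3
tool_pos: [0.4945, -0.1094, 0.2477]
ee_rot: [3.141, 0.001, -0.067]
wrist_force: [-0.1, -0.2, -0.9]
width: 0.02
finger_force: 30.0
```

```bash
M="python3 -m handwheel"
$M '[[[0,0,0],[0.03,0,-0.5],1],[[0,0,0],[0,0,-0.5],1],[[0,0,0],[0,0,-0.35],1],[[0,0,0],[0,0,-0.06],1],[[0,0,0],[0,0,0],1]]'
$M '[[[0,0,0],[0,0,-0.03],1],[[0,0,0],[0,0,-0.03],1],[[0,0,0],[0,0,0],1],[[0,0,0],[0,0,0],1]]'
```

```text
time: 37.8
tool_pos: [0.4957, -0.1097, 0.1771]
ee_rot: [3.141, 0.001, -0.069]
wrist_force: [0.3, 0.7, -0.3]
width: 0.0196
finger_force: 30.0
time: 38.2
tool_pos: [0.4964, -0.1085, 0.1751]
ee_rot: [3.141, -0.001, -0.067]
wrist_force: [-1.1, 0.5, -1.6]
width: 0.0199
finger_force: 30.0
```

```bash
M="python3 -m handwheel"
$M '[[[0,0,0],[0,0,-0.05],1],[[0,0,0],[0,0,-0.04],1],[[0,0,0],[0,0,0],1],[[0,0,0],[0,0,0],0.45],[[0,0,0],[0,0,0],0.45]]'
$M '[[[0,0,0],[0,0,0],0.45],[[0,0,0],[0,0,0],0.45],[[0,0,0],[0,0,0.2],0.45],[[0,0,0],[0,0,0.8],0.45],[[0,0,0],[0,0,0.8],0.45]]'
$M '[[[0,0,0],[-0.2,-0.2,0.2],0.45],[[0,0,0],[-0.4,-0.7,0],0.45],[[0,0,0],[-0.4,-0.8,0],0.45],[[0,0,0],[-0.4,-0.8,0],0.45],[[0,0,0],[-0.4,-0.8,0],0.45]]'
$M '[[[0,0,0],[-0.4,-0.8,0],0.45],[[0,0,0],[-0.3,-0.6,0],0.45],[[0,0,0],[0,0,0],0.45],[[0,0,0],[0,0,0],0.45]]'
python3 - <<'E'
from fr import *
im,d=snap('side','side8'); W=cloud('side',d)
m=(abs(W[...,0]-.58)<.03)&(abs(W[...,1]-.2)<.03)&(W[...,2]>.135)&(W[...,2]<.19)
P=W[m]; print('handle',len(P),np.median(P,0))
im,d=snap('top','top8'); W=cloud('top',d)
for b in robot.boxes_of('frame_1','top'):
    l,t,r,bb=np.round(b['bbox']).astype(int); s=np.zeros(d.shape,bool); s[t-4:bb+5,l-4:r+5]=True
    s&=(W[...,2]>.152)&(W[...,2]<.168)&(W[...,0]>.445)
    P=W[s]
    if len(P)>200:
        c,sz,a=cv2.minAreaRect((P[:,:2]*1000).astype(np.float32)); v=np.array(c)-[562.7,-11.3]; t=-.066
        print(np.round(sz),round(a,1),'rel',np.round([np.cos(t)*v[0]+np.sin(t)*v[1],-np.sin(t)*v[0]+np.cos(t)*v[1]],1),np.median(P[:,2]),P[:,2].std())
    print(l,t,r,bb,round(b['p'],2))
a=cv2.imread('pics/top8.png')[90:360,90:475]; b=cv2.imread('pics/side8.png')[140:290,170:370]
cv2.imwrite('pics/f.png',np.hstack([cv2.resize(a,(428,300)),cv2.resize(b,(372,300))]))
E
```

```text
time: 38.7
tool_pos: [0.4964, -0.1088, 0.1703]
ee_rot: [3.141, -0.001, -0.067]
wrist_force: [1.5, -1.8, 1.7]
width: 0.0323
finger_force: 0.7
time: 39.2
tool_pos: [0.4954, -0.1078, 0.26]
ee_rot: [-3.14, 0.004, -0.066]
wrist_force: [0.5, -0.5, 1.1]
width: 0.0515
finger_force: 0.0
time: 39.7
tool_pos: [0.4047, -0.2745, 0.2695]
ee_rot: [-3.141, 0.0, -0.066]
wrist_force: [0.4, -0.7, 0.1]
width: 0.0514
finger_force: 0.0
time: 40.1
tool_pos: [0.3705, -0.3435, 0.2693]
ee_rot: [-3.14, 0.001, -0.069]
wrist_force: [0.7, 0.9, 0.6]
width: 0.0517
finger_force: 0.0
handle 63 [0.57242711 0.19737215 0.15866916]
[100. 123.] 86.0 rel [ 49.3 -62.3] 0.15932470202264404 0.001990572242847462
280 -0.066 322 213 0.89
384 302 426 340 0.8
[100. 122.] 86.3 rel [-49.6 -61.8] 0.15933710156205727 0.00192291711418496
278 -0.066 319 258 0.7
182 291 232 342 0.58
```

View pics/f.png

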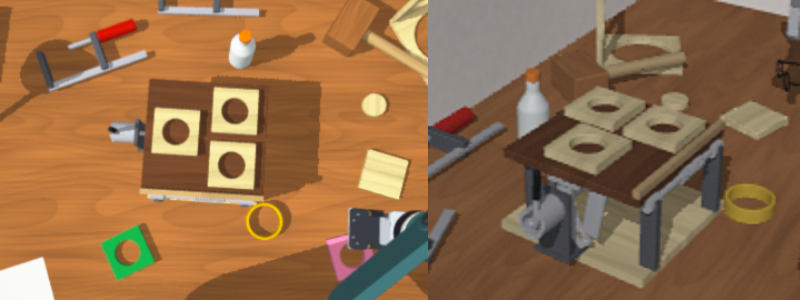

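The picture shows all three frames flat on the top, separate and within its edges. The handle is upright and the bystanders are unmoved. I'm handing the job in.

```bash
python3 -c "
from bench import robot
print(robot.close_job())"
```

```text
the job is handed in; nothing more can be done
None
```

I've handed the job in: the top is level and locked, with the bolt home and the handle upright, and the three plain frames found (no fourth in view) lie flat and apart on it; the hand-in call gave no verdict.

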